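Latch the retaining bar over a row of caps in the trimming nest

ROBOT

A 6-joint arm with a two-finger parallel gripper is mounted at the origin on a cart in front of the work surface, level with it; the furniture and walls round the work are solid. World frame = base frame: x ahead of the robot, y to its left, z up, the work surface at z = 0. Lengths are in m, angles in degrees, forces in N, time in s.
With the tool pointing down it reaches from about 0.4 to 0.825 m from the base axis. Payload 7 kg.
Tool frame: the origin (TCP) lies on the mounting face of the last link; the fingertips stand 178 mm ahead of it and the grasp point (between the pads) lies 159 mm ahead of it; z points along the fingers, y is the direction in which the jaws open and shut (so a half turn about z gives the same grasp; the last joint's range is limited). The gripper opens to 88 mm and grips with 3 to 60 N. Pads are 19 mm wide; open, the fingers measure 130 mm over their backs; the gripper's body (78 mm by 193 mm) begins 47 mm behind the grasp point.
Start: joints at [-56.373, 20.546, 0.682, 0, -70.136, -16.507], TCP at [0.199, -0.645, 0.405] pointing down, gripper open.
Joint ranges: [-176.03, 176.03], [-82.01, 121.73], [-58.28, 71.71], [-173.87, 95.51], [-174.79, -0.11], [-173.66, 173.66]. Speed limits (degrees/s): [136.94, 136.94, 172.46, 180, 180, 180].

INTERFACE

Orientations are given as [roll, pitch, yaw] about the fixed x, y, z axes, in that order (R = Rz(yaw) Ry(pitch) Rx(roll)).
In Python, from plant import r gives the robot as it stands. The module is installed in compiled form; this text tells all that it offers.
- The arm moves only by the tool carry_out, never from a script. Its argument "plan" is a list of rows, each a list of 3 entries, a list of its own where there are three numbers: the shift along the tool's x, y, z in m, then the turn, a rotation vector about the tool's x, y, z in degrees, then the closure in counts, from 0 (fully open) to 255 (shut). In form: [[[x, y, z], [ax, ay, az], hand], ...]. A call has 1 to 12 rows; each row shifts and turns the commanded pose from where the row before left it, along the tool's axes as they then stand; what a row does not reach is not made up. A row lasts 1/12 s, in which the tool goes at most 41.7 mm and 7.16 degrees, less where a joint would pass 70% of its speed; a pose out of reach is approached as far as the arm can. A call is refused whole if a number of a shift passes 0.0417 or a number of a turn 7.16, either way. A call with a gripper value outside its range is refused whole. The fingers move at their own pace and stop on an object; "grip_force" is the grip in N (left out, the last holds). Time passes only in rows, so rows that do not move let the fingers close. It gives the time, the measured TCP pose, the force and the opening at its end, in the units of the state.
- r.get_state(): the state, without advancing time (a new reading comes with each control period).
- r.capture(name): name is "scene" or "top" or "wrist"; returns the picture (400x640x3 uint8, red, green, blue); there is no depth.
- r.get_calibration(name): a dict with "K" (3x3 intrinsics, pixels), "rvec" (rotation vector, rad) and "tvec" (3), from world to camera coordinates, as OpenCV has them. Camera axes: x right, y down, z forward; pixel columns grow to the right and rows downward; lengths in m; the calibration is good to about 2 mm. A picture is of the moment at which its call begins: read the wrist's pose just before it. get_calibration takes no time and is no camera call; for the wrist camera it gives the pose at the moment of the call.
- r.close_job(): hands the job in, once; it reports no verdict.
The state is a dict: "time_s": time; "joints": joint angles; "qd": joint speeds; "joint_torque": joint torques, N m; "tcp_pos": TCP position; "eef_rot": TCP orientation; "contact_force": force on the tool from outside, world axes, zero at the start; "moment": the same for the moment, N m; "gripper_width": finger opening in m.
Only numpy, scipy, OpenCV 4.12 (cv2) and the standard library are available. Lean on these libraries where they do the work, as an engineer would, in place of code of your own. Each camera call takes 0.05 s, during which the arm holds its last target. There are 200 camera calls.

TASK

Three moulded caps stand in the trimming nest; secure them for trimming with the retaining bar that lies on the bench. Lay the bar across the nest's two end supports over the caps, slide its one end right in under the fixed keeper, then press the other end down until the sprung latch snaps over it. Keep the caps standing in their pockets and leave the other tools where they are.

Things in the scene. Friction and masses are not known exactly. Their poses are not given: they have to be found in the camera images.
- retaining_bar: Loose aluminium bar, 200 mm long (y), 24 mm wide (x), symmetric. Origin: centre of its underside, z up. Body 176 mm long, 12 mm thick; at each end a tongue 6 mm thick, 12 mm long, flush with the underside (tips at y +-100). Black grip rib on top in the middle: 14 mm wide, 60 mm long (y), z 12 to 34 mm. Its place: nest x 0, y 0, z 57.5 mm, along the nest's y.
- bar_grip (a point): Middle of the bar's black grip rib, 24 mm above the bar's underside; axes as the bar's.
- nest: Trimming nest screwed to the bench: aluminium plate 100 x 262 x 10 mm with a grey block of three pockets in a row. Origin: centre of its underside, y along the row, z up. At each end a support whose flat rest pad is at z 57.5 mm: the keeper end at y +72 to +101, the latch end at y -72 to -97 mm. All heights 'above the pad' are above z 57.5 mm.
- keeper_mouth (a point): On the pad under the edge of the keeper's bridge plate: nest x 0, y +90, z 57.5 mm, axes as the nest's. The plate spans y +90 to +106, underside 9 mm and top 15 mm above the pad; the bar's tongue goes in under it along +y to an end stop at y +101. Flared side guides at y 71 to 89, 14 mm high above the pad, narrow the way to 30 mm.
- latch_hook (a point): Tip of the latch's hook at rest, underside: nest x 0, y -95.5 mm, 7 mm above the pad. Its steep ramp rises outward to a flat crest, y -101 to -109, 19 mm above the pad; a bar not yet latched rests with its end on the crest; about 10 N downward drives it past. Side cheeks 29 mm apart, flared on top, stand at y -78 to -94, up to 24 mm above the pad.
- spring_latch (a joint): Angle of the steel spring latch with its red thumb tab: 0 upright (hook over the pad), growing to 0.35 rad as it is driven outward; a spring returns it. Hinge along the nest's x at y -105 mm, 26 mm above the bench.
- pocket_1 (a point): Floor centre of the pocket next to the latch: nest x 0, y -46 mm, z 16 mm.
- pocket_2 (a point): Floor centre of the middle pocket: nest x 0, y 0, z 16 mm.
- pocket_3 (a point): Floor centre of the pocket next to the keeper: nest x 0, y +46 mm, z 16 mm.
- nested_cap_1: Red moulded cap, 44 mm across its flange, 39 mm high, standing in pocket 1; origin at the centre of its underside, z up. Its top is about 2.5 mm below the level of the rest pads.
- nested_cap_2: Red moulded cap, 44 mm across its flange, 39 mm high, standing in pocket 2; origin at the centre of its underside, z up. Its top is about 2.5 mm below the level of the rest pads.
- nested_cap_3: Red moulded cap, 44 mm across its flange, 39 mm high, standing in pocket 3; origin at the centre of its underside, z up. Its top is about 2.5 mm below the level of the rest pads.
- deburring_tool: Yellow deburring tool, 18 x 152 x 18 mm, lying on the bench near the work, a bystander; origin at the centre of its underside.
- wood_handled_tool: Trimming tool with a dark wooden handle, 24 x 128 x 24 mm, lying on the bench near the work, a bystander; origin at the centre of its underside.
- blade_case: Yellow case of spare blades, 26 x 66 x 14 mm, lying on the bench near the work, a bystander; origin at the centre of its underside.
- go_ring: Steel gauge ring, 64 mm across, 14 mm high, lying on the bench near the work, a bystander; origin at the centre of its underside.
There are look-alikes about, which are no part of the job. What is meant by the retaining_bar is not yellow, and is the larger of those in its own colour.

How it is judged:
By the outcome, as a careful person would: the job done as asked, in the order asked, and still so for the second after the job is handed in, with the robot touching nothing.
It also fails if it takes over 48 s, if anything falls off the work surface, if the arm or the gripper's body presses on something with over 40 N, if the wrist force passes 120 N, or if a joint passes its speed limit or range.

## Working session

There is one attempt and no reset: what is moved stays moved. The work goes in short steps, Python scripts to look and compute and a tool call to move; the robot and the scene stay as the last step left them, time stands still between calls to the robot, and variables do not carry over. Pictures are saved under pics/ and viewed, about 8 in all and at most 12, crops included, and the job is handed in when it is done.

Besides the shell and the picture viewer there is one more tool, called after "Emit:" as name(argument=value, ...) on one line, values as JSON. carry_out: Moves the arm, as the interface text tells. Its arguments: {"type":"object","properties":{"plan":{"type":"array","items":{"type":"array"}},"grip_force":{"type":"number"}},"required":["plan"]}

```bash
mkdir -p pics; cat > h.py <<'E'
import numpy as np, cv2
from plant import r
from scipy.spatial.transform import Rotation as R
def cal(n):
    c=r.get_calibration(n); return np.array(c["K"],float),np.array(c["rvec"],float).ravel(),np.array(c["tvec"],float).ravel()
def px2w(n,uv,z,c=None):
    K,rv,t=c or cal(n); Rm=cv2.Rodrigues(rv)[0]
    o=-Rm.T@t; d=Rm.T@np.linalg.inv(K)@np.array([uv[0],uv[1],1.])
    return o+d*(z-o[2])/d[2]
def w2px(n,P,c=None):
    K,rv,t=c or cal(n); return cv2.projectPoints(np.array(P,float).reshape(-1,3),rv,t,K,None)[0].reshape(-1,2)
def save(n,f): 
    im=r.capture(n)[:,:,::-1]; cv2.imwrite('pics/'+f,im); return im
E
python3 - <<'E'
from h import *
a=save('top','top0.png'); b=save('scene','sc0.png')
cv2.imwrite('pics/both.png',np.vstack([cv2.resize(a,(480,300)),cv2.resize(b,(480,300))]))
print(r.get_state()); print(cal('top'),cal('wrist'))
E
```

```text
{'time_s': 0.1, 'joints': array([-5.63739082e+01,  2.05888434e+01,  6.38862365e-01, -1.80163985e-02,
       -7.01355565e+01, -1.65065421e+01]), 'qd': array([ 0.03425494, -0.11836804,  0.09083459,  0.04507401, -0.08317391,
       -0.04412649]), 'joint_torque': array([-3.05859510e-03, -5.84162199e+01,  2.93750721e+01,  7.01524571e+00,
        1.02184087e-02, -7.04745207e-05]), 'tcp_pos': array([ 0.19864351, -0.64493322,  0.403797  ]), 'eef_rot': array([ 1.79913175e+02, -8.06628017e-03, -1.62886579e+02]), 'contact_force': array([-0.34781563, -0.84499574, -0.04937471]), 'moment': array([0.00921924, 0.014762  , 0.0424614 ]), 'gripper_width': 0.08742767265368764}
(array([[420.47893417,   0.        , 309.69455243],
       [  0.        , 420.47893417, 205.24008488],
       [  0.        ,   0.        ,   1.        ]]), array([ 2.1549596 , -2.13882528,  0.19052857]), array([0.02651536, 0.52202332, 1.13395624])) (array([[286.91983312,   0.        , 316.90327846],
       [  0.        , 286.91983312, 203.34759305],
       [  0.        ,   0.        ,   1.        ]]), array([-1.76694446, -2.39182612, -0.31005502]), array([ 0.67472241, -0.03193579,  0.39073019]))
```

View pics/top0.png

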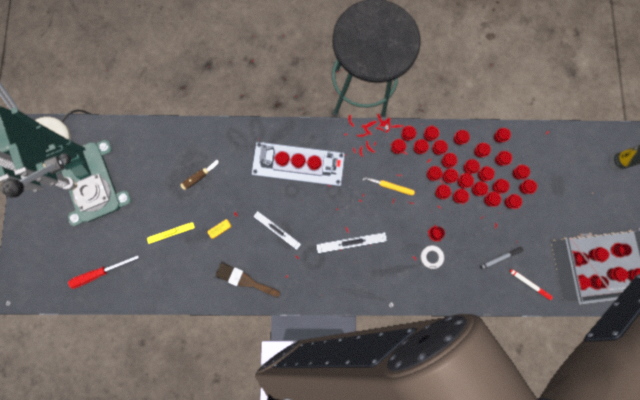

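View pics/sc0.png

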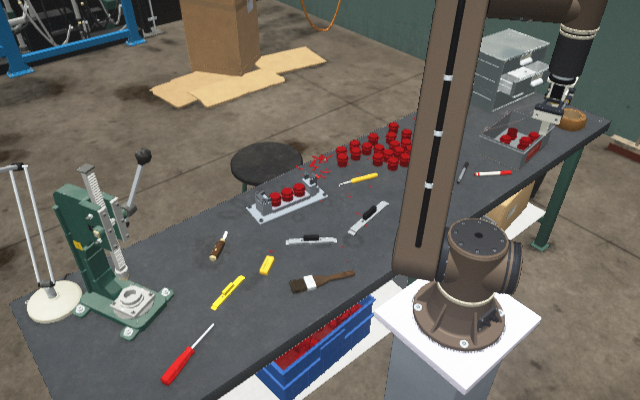

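The top view shows the nest at about (298,164), with its red latch tab on the right at about (338,163). There are three bar look-alikes: grey A at (277,230), grey B at (351,243) and a yellow one at (170,232). B looks longer than A, so I'll confirm it in one enlarged crop.

```bash
python3 - <<'E'
from h import *
a=cv2.imread('pics/top0.png')
c=a[130:265,240:400]; cv2.imwrite('pics/crop1.png',cv2.resize(c,None,fx=5,fy=4.4 if 0 else 5-0.6,interpolation=cv2.INTER_CUBIC) if 0 else cv2.resize(c,None,fx=4.4,fy=4.4,interpolation=cv2.INTER_CUBIC))
for uv in [(254,213),(299,246),(317,246),(386,238),(338,163),(298,164)]: print(uv,px2w('top',uv,0.01))
E
```

```text
(254, 213) [0.50295776 0.18876731 0.01      ]
(299, 246) [0.40993412 0.05939775 0.01      ]
(317, 246) [0.4103     0.00852004 0.01      ]
(386, 238) [ 0.43440779 -0.18778422  0.01      ]
(338, 163) [ 0.65253661 -0.0520619   0.01      ]
(298, 164) [0.6482537  0.06470634 0.01      ]
```

View pics/crop1.png

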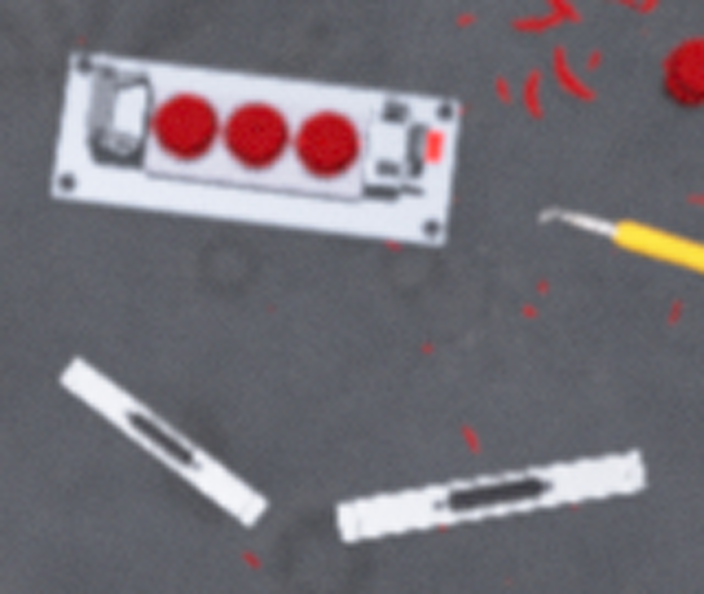

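The crop confirms it: B spans (317,246)-(386,238), which is about 198 mm. A is about 160 mm, so B is the retaining bar. Next I'll compute the poses of the nest and bar.

```bash
python3 - <<'E'
from h import *
f=lambda p:((p[0]+.5)/4.4-.5+240,(p[1]+.5)/4.4-.5+130)
N=[px2w('top',f(p),.010) for p in [(72,52),(462,100),(444,244),(52,196)]]
N=np.array(N);c=N.mean(0);y=(N[0]+N[3]-N[1]-N[2])/2
print('nest',c,np.linalg.norm(y),np.linalg.norm(N[0]-N[3]),'yawY',np.degrees(np.arctan2(y[1],y[0])))
B=np.array([px2w('top',f(p),.007) for p in [(338,505),(344,543),(645,488),(640,452)]])
b=B.mean(0);y=(B[0]+B[1]-B[2]-B[3])/2
print('bar',b,np.linalg.norm(y),'yawY',np.degrees(np.arctan2(y[1],y[0])))
rib=px2w('top',f((496,493)),.034);print('rib',rib)
K,rv,t=cal('wrist');Rm=cv2.Rodrigues(rv)[0];o=-Rm.T@t
s=r.get_state();T=R.from_euler('xyz',s['eef_rot'],degrees=True).as_matrix()
print('cam in tool',T.T@(o-s['tcp_pos']));print((T.T@Rm.T).round(3))
E
```

```text
nest [0.65082521 0.06430506 0.01      ] 0.26104676787136477 0.09911369992762442 yawY 83.42438968388731
bar [ 0.42100736 -0.08968746  0.007     ] 0.19884927269770905 yawY 100.50991022003952
rib [ 0.42153755 -0.08885727  0.034     ]
cam in tool [ 0.06874108 -0.00025522  0.01842472]
[[-0.    -0.967 -0.254]
 [ 1.    -0.    -0.001]
 [ 0.001 -0.254  0.967]]
```

Emit:
carry_out(plan=[[[0,0,0],[0,0,-7],0],[[0,0,0],[0,0,-7],0],[[0,0,0],[0,0,-7],0],[[0,0,0],[0,0,-7],0],[[0,0,0],[0,0,-7],0],[[0,0,0],[0,0,-7],0],[[0,0,0],[0,0,-7],0],[[0,0,0],[0,0,-7],0],[[0,0,0],[0,0,-7],0],[[0,0,0],[0,0,-7],0],[[0,0,0],[0,0,-7],0],[[0,0,0],[0,0,-6.4],0]])

```text
time_s: 1.1
tcp_pos: [0.1987, -0.645, 0.4041]
eef_rot: [180.0, 0.1, -79.1]
contact_force: [0.6, -0.1, -0.7]
gripper_width: 0.0874
```

Emit:
carry_out(plan=[[[-0.034,-0.023,0],[0,0,0],0],[[-0.034,-0.023,0],[0,0,0],0],[[-0.034,-0.023,0],[0,0,0],0],[[-0.034,-0.023,0],[0,0,0],0],[[-0.034,-0.023,0],[0,0,0],0],[[-0.034,-0.023,0],[0,0,0],0],[[-0.034,-0.023,0],[0,0,0],0],[[-0.034,-0.023,0],[0,0,0],0],[[-0.034,-0.023,0],[0,0,0],0],[[-0.034,-0.023,0],[0,0,0],0],[[-0.034,-0.023,0],[0,0,0],0],[[-0.034,-0.023,0],[0,0,0],0]])

```text
time_s: 2.1
tcp_pos: [0.3955, -0.1916, 0.4048]
eef_rot: [-180.0, 0.0, -79.5]
contact_force: [1.1, -0.7, -0.5]
gripper_width: 0.0877
```

Emit:
carry_out(plan=[[[-0.034,-0.022,0.015],[0,0,0],0],[[-0.034,-0.022,0.015],[0,0,0],0],[[0,0,0.04],[0,0,0],0],[[0,0,0.04],[0,0,0],0],[[0,0,0.01],[0,0,0],0],[[0,0,0],[0,0,0],0]])

```text
time_s: 2.6
tcp_pos: [0.4239, -0.1209, 0.2825]
eef_rot: [179.6, 0.0, -79.5]
contact_force: [0.4, 0.8, 0.3]
gripper_width: 0.0875
```

```bash
python3 - <<'E'
from h import *
s=r.get_state(); print(s['tcp_pos'],s['eef_rot'],s['joints'])
c=cal('wrist'); np.save('c1.npy',np.array([*c],dtype=object),allow_pickle=True); save('wrist','w1.png')
E
```

```text
[ 0.42387113 -0.1209389   0.28253825] [ 1.79605089e+02  4.40738793e-02 -7.94505800e+01] [  9.84934527   5.55730071 -37.2390632   -0.05314475 -47.59906839
   0.7361983 ]Traceback (most recent call last):
  File "<stdin>", line 3, in <module>
ValueError: could not broadcast input array from shape (3,3) into shape (3,)
```

```bash
cat >> h.py <<'E'
def wsave(f):
    c=cal('wrist'); np.savez(f.replace('.png','.npz'),K=c[0],r=c[1],t=c[2]); save('wrist',f)
def cl(f):
    d=np.load(f); return d['K'],d['r'],d['t']
E
python3 - <<'E'
from h import *
wsave('w1.png'); s=r.get_state(); print(s['tcp_pos'],s['eef_rot'])
E
```

```text
[ 0.42493483 -0.12116268  0.28461296] [ 1.79788062e+02 -5.40062784e-04 -7.94483719e+01]
```

View pics/w1.png

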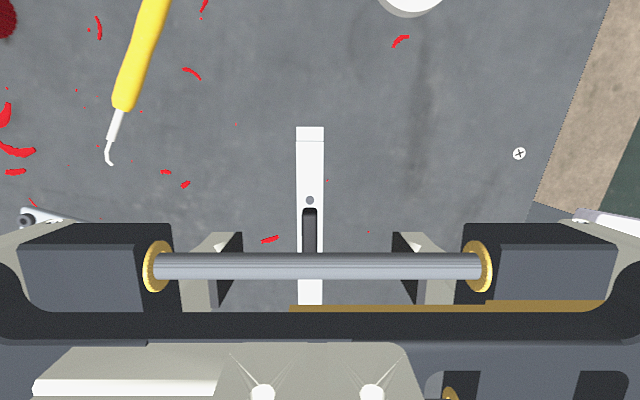

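The wrist view shows the bar's -y end: the tip edge at (297..323,127), the tongue step at v≈140, and the rib end at (310,208).

```bash
python3 - <<'E'
from h import *
c=cl('w1.npz')
tip=px2w('',(310,127),.006,c); st=px2w('',(310,140),.012,c); rib=px2w('',(310,208),.034,c)
for n,p in [('tip',tip),('step',st),('rib',rib),('tipL',px2w('',(296.5,127),.006,c)),('tipR',px2w('',(323.5,127),.006,c)),('ed1',px2w('',(297,240),.012,c)),('ed2',px2w('',(323,240),.012,c))]: print(n,p)
d=np.array([np.cos(np.radians(-79.5)),np.sin(np.radians(-79.5)),0])
print('centre from tip',tip-.1*d,'from rib',rib-.03*d,'grasp xy',(tip-.08*d), rib-.01*d)
print('dir',np.degrees(np.arctan2(*(tip-rib)[[1,0]])))
E
```

```text
tip [ 0.44004537 -0.18830305  0.006     ]
step [ 0.43802545 -0.177684    0.012     ]
rib [ 0.42799975 -0.12416547  0.034     ]
tipL [ 0.45157563 -0.18615918  0.006     ]
tipR [ 0.42851006 -0.19044786  0.006     ]
ed1 [ 0.43380321 -0.08514348  0.012     ]
ed2 [ 0.40978985 -0.08955962  0.012     ]
centre from tip [ 0.42182182 -0.08997756  0.006     ] from rib [ 0.42253268 -0.09466782  0.034     ] grasp xy [ 0.42546653 -0.10964265  0.006     ] [ 0.4261774  -0.11433292  0.034     ]
dir -79.3632357792464
```

Emit:
carry_out(plan=[[[-0.013,-0.002,0.02],[0,0,0],0],[[0,0,0.03],[0,0,0],0],[[0,0,0.025],[0,0,0],0],[[0,0,0.017],[0,0,0],0],[[0,0,0],[0,0,0],0],[[0,0,0],[0,0,0],0]], grip_force=50)

```text
time_s: 3.15
tcp_pos: [0.4256, -0.1083, 0.1945]
eef_rot: [-180.0, -0.0, -79.5]
contact_force: [-0.9, -0.7, 0.7]
gripper_width: 0.0874
```

Emit:
carry_out(plan=[[[0,0,0],[0,0,0],150],[[0,0,0],[0,0,0],150],[[0,0,0],[0,0,0],180],[[0,0,0],[0,0,0],200],[[0,0,0],[0,0,0],230],[[0,0,0],[0,0,0],255],[[0,0,0],[0,0,0],255],[[0,0,0],[0,0,0],255],[[0,0,0],[0,0,0],255],[[0,0,0],[0,0,0],255]])

```text
time_s: 3.98
tcp_pos: [0.4249, -0.1081, 0.1937]
eef_rot: [180.0, -0.0, -79.5]
contact_force: [-0.1, 0.4, -0.1]
gripper_width: 0.0264
```

Emit:
carry_out(plan=[[[0,0,0],[0,0,0],255],[[0,0,0],[0,0,0],255],[[0,0,0],[0,0,0],255],[[0,0,0],[0,0,0],255]])

```text
time_s: 4.32
tcp_pos: [0.425, -0.1081, 0.1937]
eef_rot: [-180.0, 0.0, -79.5]
contact_force: [0.5, 0.9, -0.5]
gripper_width: 0.0133
```

Emit:
carry_out(plan=[[[0,0,-0.015],[0,0,0],255],[[0,0,-0.03],[0,0,0],255],[[0,0,-0.03],[0,0,0],255],[[0,0,-0.03],[0,0,0],255],[[0,0,-0.003],[0,0,6],255],[[0,0,0],[0,0,6],255],[[0,0,0],[0,0,5.1],255],[[0,0,0],[0,0,0],255]])

```text
time_s: 4.98
tcp_pos: [0.4245, -0.1082, 0.3017]
eef_rot: [180.0, 0.0, -96.8]
contact_force: [-0.4, 0.5, -1.6]
gripper_width: 0.0134
```

Emit:
carry_out(plan=[[[-0.01,-0.013,0],[0,0,0],255],[[-0.02,-0.025,0],[0,0,0],255],[[-0.02,-0.025,0],[0,0,0],255],[[-0.02,-0.025,0],[0,0,0],255],[[-0.02,-0.025,0],[0,0,0],255],[[-0.02,-0.025,0],[0,0,0],255],[[-0.02,-0.025,0],[0,0,0],255],[[-0.02,-0.025,0],[0,0,0],255],[[-0.0136,-0.0165,0],[0,0,0],255],[[0,0,0],[0,0,0],255],[[0,0,0],[0,0,0],255]])

```text
time_s: 5.9
tcp_pos: [0.6476, 0.0319, 0.3]
eef_rot: [179.9, -0.1, -96.4]
contact_force: [0.0, -0.6, -1.3]
gripper_width: 0.0136
```

```bash
python3 - <<'E'
from h import *
wsave('w2.png'); s=r.get_state(); print(s['tcp_pos'],s['eef_rot'],s['contact_force'],s['moment'],s['gripper_width'])
E
```

```text
[0.64678417 0.03129273 0.30030813] [ 1.79868584e+02 -5.04764546e-02 -9.64352066e+01] [ 0.52113062  0.11095845 -1.96374097] [-0.05297975  0.12621257  0.00861521] 0.013586131491019596
```

View pics/w2.png

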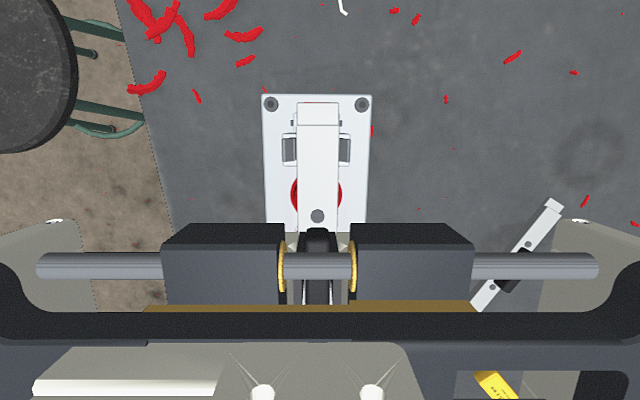

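```bash
python3 - <<'E'
import cv2
a=cv2.imread('pics/w2.png')[88:238,252:382]
cv2.imwrite('pics/w2c.png',cv2.resize(a,None,fx=4,fy=4,interpolation=cv2.INTER_CUBIC))
E
```

```text
(no output)
```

View pics/w2c.png

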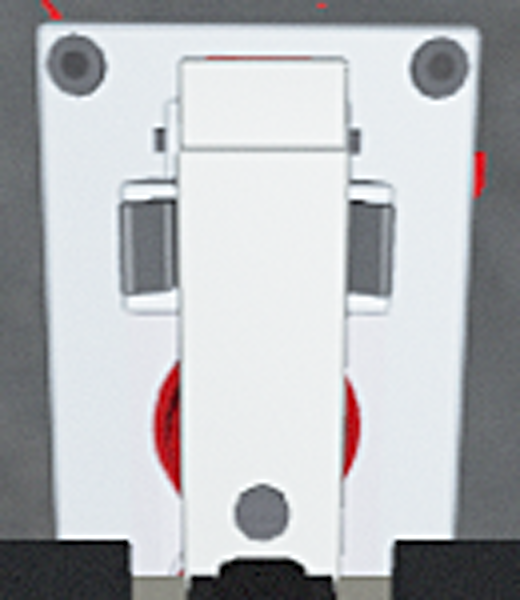

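```bash
cat > m.py <<'E'
from h import *
def f(p): return ((p[0]+.5)/4-.5+252,(p[1]+.5)/4-.5+88)
c=cl('w2.npz')
pl=lambda p,z:px2w('',f(p),z,c)
s_pos=np.array([0.6468,0.0313,.3003])
A=(pl((37,27),.01)+pl((481,30),.01))/2; Bm=(pl((55,500),.01)+pl((456,500),.01))/2; S=(pl((77,66),.01)+pl((440,67),.01))/2
C=(pl((120,250),.0815)+pl((393,250),.0815))/2
zb=.3003-.1937
t=(pl((180,60),zb+.006)+pl((350,60),zb+.006))/2; b2=(pl((186,540),zb+.012)+pl((338,540),zb+.012))/2; b1=(pl((180,150),zb+.012)+pl((348,150),zb+.012))/2
u=np.array([np.cos(np.radians(83.42)),np.sin(np.radians(83.42)),0]);v=np.array([u[1],-u[0],0]);n0=np.array([.6508,.0643,0])
for n,p in dict(plateEnd=A,plate2=Bm,screw=S,cheek=C,tip=t,step=b1,bar2=b2,tcp=s_pos).items(): print(n,p.round(4),'nest x %.4f y %.4f'%(v@(p-n0),u@(p-n0)))
g=lambda a,b:np.degrees(np.arctan2(*(a-b)[[1,0]]))
print('plate w',np.linalg.norm(pl((37,27),.01)-pl((481,30),.01)),'bar w',np.linalg.norm(pl((180,60),zb+.006)-pl((350,60),zb+.006)),'dirs plate',g(Bm,A),'edge',g(pl((37,27),.01),pl((481,30),.01))-90,'bar',g(b2,b1))
E
python3 m.py
```

```text
plateEnd [ 0.6362 -0.065   0.01  ] nest x 0.0003 y -0.1301
plate2 [0.6493 0.0436 0.01  ] nest x 0.0009 y -0.0208
screw [ 0.6372 -0.0571  0.01  ] nest x 0.0004 y -0.1221
cheek [ 0.6414 -0.0218  0.0815] nest x 0.0005 y -0.0866
tip [ 0.6369 -0.0498  0.1126] nest x -0.0007 y -0.1150
step [ 0.6384 -0.0378  0.1186] nest x -0.0006 y -0.1028
bar2 [0.645  0.0181 0.1186] nest x -0.0005 y -0.0466
tcp [0.6468 0.0313 0.3003] nest x -0.0002 y -0.0332
plate w 0.09884357685063566 bar w 0.023703352426835033 dirs plate 83.12072010676363 edge -96.75623247877651 bar 83.33921637463871
```

Emit:
carry_out(plan=[[[-0.0105,-0.001,0],[0,3,0],255],[[-0.0105,0,0],[0,3,0],255],[[-0.001,0,0.01],[0,0,0],255],[[-0.0015,0,0.012],[0,0,0],255],[[-0.001,0,0.0115],[0,0,0],255],[[0,0,0],[0,0,0],255],[[0,0,0],[0,0,0],255],[[0,0,0],[0,0,0],255]])

```text
time_s: 6.62
tcp_pos: [0.6503, 0.0511, 0.2675]
eef_rot: [180.0, -6.0, -96.6]
contact_force: [-0.1, 0.4, -1.2]
gripper_width: 0.0135
```

```bash
python3 - <<'E'
from h import *
wsave('w3.png'); s=r.get_state(); print(s['tcp_pos'],s['eef_rot'],s['contact_force'],s['moment'],s['gripper_width'])
T=R.from_euler('xyz',s['eef_rot'],degrees=True).as_matrix()
u=np.array([np.cos(np.radians(83.3)),np.sin(np.radians(83.3)),0]);v=np.array([u[1],-u[0],0]);n0=np.array([.6512,.0652,0])
for p in [(-.1184,0,.1937),(.0816,0,.1937)]:
  q=s['tcp_pos']+T@np.array(p)-n0; print('nest',v@q,u@q,q[2]-.0575)
a=save('scene','sc3.png')
a=cv2.resize(a[165:225,235:340],None,fx=6,fy=6,interpolation=cv2.INTER_CUBIC)
w=cv2.imread('pics/w3.png')[60:240,240:400]; w=cv2.resize(w,None,fx=1.25*1.1,fy=1.25*1.1)
cv2.imwrite('pics/v3.png',np.vstack([a,np.pad(w,((0,0),(0,630-w.shape[1]),(0,0)))])[:600])
E
```

```text
[0.65045934 0.05126257 0.26793734] [-179.96136755   -5.97345075  -96.60513025] [ 0.96264928 -0.58896652 -2.0642417 ] [ 0.42437644  0.06756716 -0.0462665 ] 0.013034443433761474
nest 0.000859493156122251 0.08367064000757794 0.005467521241875294
nest 0.0011888527966624656 -0.11524313214533076 0.026281044973523647
```

View pics/v3.png

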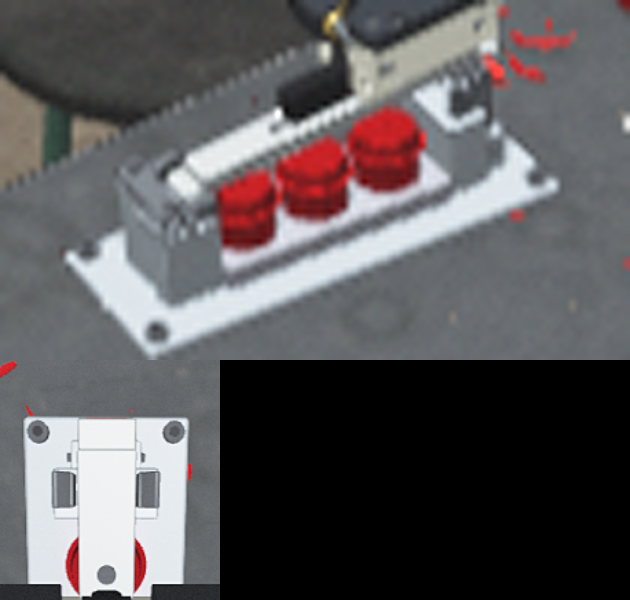

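The bar is tilted with its keeper end low at the guides, the latch end is above the cheeks, and it is centred sideways. The caps are standing. Now lowering and sliding in.

Emit:
carry_out(plan=[[[0,0,0.0015],[0,0,0],255],[[0,0,0.001],[0,0,0],255],[[0,0,0.001],[0,0,0],255],[[0,0,0],[0,0,0],255],[[0,0,0],[0,0,0],255]])

```text
time_s: 7.13
tcp_pos: [0.6501, 0.0513, 0.264]
eef_rot: [180.0, -6.0, -96.6]
contact_force: [-0.0, -0.5, -1.3]
gripper_width: 0.0134
```

Emit:
carry_out(plan=[[[0,0,0.001],[0,0,0],255],[[0,0,0],[0,0,0],255],[[0,0,0],[0,0,0],255]])

```text
time_s: 7.38
tcp_pos: [0.6501, 0.0512, 0.263]
eef_rot: [180.0, -6.0, -96.6]
contact_force: [-0.3, 0.1, -1.1]
gripper_width: 0.0135
```

Emit:
carry_out(plan=[[[-0.002,0,-0.0002],[0,0,0],255],[[-0.002,0,-0.0002],[0,0,0],255],[[-0.002,0,-0.0002],[0,0,0],255],[[-0.002,0,-0.0002],[0,0,0],255],[[0,0,0],[0,0,0],255],[[0,0,0],[0,0,0],255]])

```text
time_s: 7.88
tcp_pos: [0.6511, 0.0594, 0.2629]
eef_rot: [180.0, -6.0, -96.6]
contact_force: [0.1, 0.2, -1.9]
gripper_width: 0.0135
```

Emit:
carry_out(plan=[[[-0.002,0,-0.0002],[0,0,0],255],[[-0.002,0,-0.0002],[0,0,0],255],[[0,0,0],[0,0,0],255],[[0,0,0],[0,0,0],255]])

```text
time_s: 8.22
tcp_pos: [0.6516, 0.0633, 0.263]
eef_rot: [-180.0, -6.0, -96.6]
contact_force: [-0.4, 0.1, -1.4]
gripper_width: 0.0139
```

Emit:
carry_out(plan=[[[-0.002,0,-0.0002],[0,0,0],255],[[-0.002,0,-0.0002],[0,0,0],255],[[0,0,0],[0,0,0],255],[[0,0,0],[0,0,0],255]])

```text
time_s: 8.55
tcp_pos: [0.652, 0.0673, 0.2629]
eef_rot: [180.0, -6.0, -96.6]
contact_force: [0.3, 0.3, -1.5]
gripper_width: 0.0137
```

Emit:
carry_out(plan=[[[-0.001,0,-0.0001],[0,0,0],255],[[0,0,0],[0,0,0],255],[[0,0,0],[0,0,0],255]])

```text
time_s: 8.8
tcp_pos: [0.652, 0.0677, 0.2629]
eef_rot: [180.0, -6.0, -96.6]
contact_force: [-0.7, -3.0, -1.3]
gripper_width: 0.0134
```

End stop contact: the force jumped to -3 N in y after about 17 mm of travel. Now I'll swing the latch end down about the keeper tip.

Emit:
carry_out(plan=[[[0.0034,0,0.0021],[0,-1,0],255],[[0.0034,0,0.0021],[0,-1,0],255],[[0,0,0],[0,0,0],255],[[0,0,0],[0,0,0],255]], grip_force=60)

```text
time_s: 9.13
tcp_pos: [0.6512, 0.0607, 0.2593]
eef_rot: [180.0, -4.0, -96.6]
contact_force: [-0.1, -2.2, -0.8]
gripper_width: 0.0135
```

Emit:
carry_out(plan=[[[0.0034,0,0.0022],[0,-1,0],255],[[0.0034,0,0.0022],[0,-1,0],255],[[0,0,0],[0,0,0],255],[[0,0,0],[0,0,0],255]])

```text
time_s: 9.47
tcp_pos: [0.6509, 0.0539, 0.256]
eef_rot: [-179.9, -2.0, -96.6]
contact_force: [-0.8, -2.4, 2.6]
gripper_width: 0.0136
```

Emit:
carry_out(plan=[[[0.0034,0,0.0023],[0,-1,0],255],[[0.0034,0,0.0023],[0,-1,0],255],[[0,0,0],[0,0,0],255],[[0,0,0],[0,0,0],255]])

```text
time_s: 9.8
tcp_pos: [0.6498, 0.047, 0.2512]
eef_rot: [-180.0, 0.1, -96.6]
contact_force: [-0.4, -2.0, 4.8]
gripper_width: 0.0138
```

```bash
python3 - <<'E'
from h import *
wsave('w4.png'); s=r.get_state(); print(s['tcp_pos'],s['eef_rot'],s['contact_force'],s['moment'],s['gripper_width'])
w=cv2.imread('pics/w4.png')[60:240,240:400]; cv2.imwrite('pics/w4c.png',cv2.resize(w,None,fx=3.3,fy=3.3,interpolation=cv2.INTER_CUBIC))
E
```

```text
[0.64985346 0.04707911 0.25121975] [-1.79960625e+02  7.01765711e-02 -9.65988446e+01] [-0.34860662 -1.76200633  4.67254447] [-0.5623317   0.41341093 -0.08613065] 0.013398661118920735
```

View pics/w4c.png

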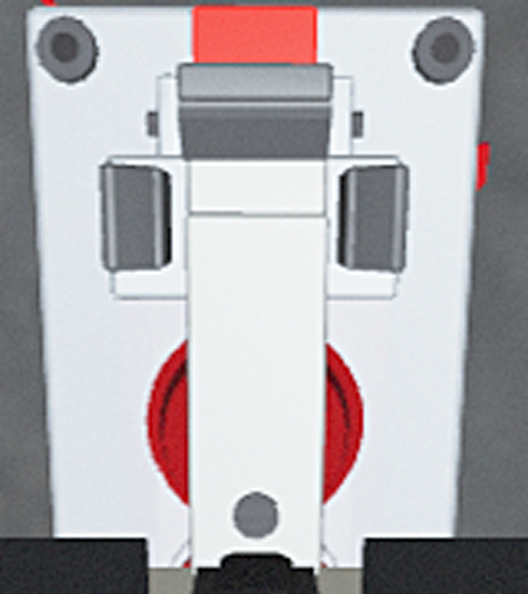

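```bash
cat > k.py <<'E'
from h import *
import sys
def hook(f,pts):
    c=cl(f); u=np.array([np.cos(np.radians(83.3)),np.sin(np.radians(83.3)),0]);v=np.array([u[1],-u[0],0]);n0=np.array([.6512,.0652,0])
    for n,p,z in pts:
        q=px2w('',p,z,c)-n0; print(n,'nest x %.4f y %.4f'%(v@q,u@q))
E
python3 - <<'E'
from k import *
f=lambda x,y:((x+.5)/3.3-.5+240,(y+.5)/3.3-.5+60)
hook('w4.npz',[('hooktip z7',f(257,157),.0645),('hooktip z6',f(257,157),.0635),('step top',f(257,213),.0695),('crest in',f(257,103),.0765),('crest out',f(257,67),.0765),('plate end',f(257,10),.01),('screws',f(256,50),.01)])
E
```

```text
hooktip z7 nest x 0.0001 y -0.0977
hooktip z6 nest x 0.0001 y -0.0977
step top nest x 0.0001 y -0.0885
crest in nest x 0.0001 y -0.1048
crest out nest x 0.0001 y -0.1100
plate end nest x 0.0002 y -0.1314
screws nest x 0.0004 y -0.1234
```

The bar is nearly at pad level. The hook tip reads y≈-97.7 against -95.5 at rest, so it hasn't fully snapped over. Pressing further.

Emit:
carry_out(plan=[[[0.0005,0,0.0015],[0,-0.5,0],255],[[0,0,0],[0,0,0],255],[[0,0,0],[0,0,0],255]])

```text
time_s: 10.1
tcp_pos: [0.6497, 0.046, 0.2512]
eef_rot: [-180.0, 0.5, -96.6]
contact_force: [-4.4, -5.8, 14.9]
gripper_width: 0.0133
```

Emit:
carry_out(plan=[[[0.0005,0,0.0015],[0,-0.5,0],255],[[0,0,0],[0,0,0],255],[[0,0,0],[0,0,0],255]])

```text
time_s: 10.35
tcp_pos: [0.6495, 0.0448, 0.2511]
eef_rot: [-179.9, 0.9, -96.5]
contact_force: [-8.1, -8.4, 24.9]
gripper_width: 0.0135
```

```bash
python3 - <<'E'
from h import *
wsave('w5.png'); s=r.get_state(); print(s['tcp_pos'],s['eef_rot'],s['contact_force'],s['moment'],s['gripper_width'])
w=cv2.imread('pics/w5.png')[60:240,240:400]; cv2.imwrite('pics/w5c.png',cv2.resize(w,None,fx=3.3,fy=3.3,interpolation=cv2.INTER_CUBIC))
w4=cv2.imread('pics/w4.png'); w5=cv2.imread('pics/w5.png')
for w in (w4,w5): print([int(x) for x in w[70:135,318].mean(1)])
E
```

```text
[0.64953485 0.04476658 0.25110198] [-179.93468736    0.88873112  -96.52390998] [-7.92732132 -8.97499812 24.68394424] [-3.56329767  3.24085083 -0.12113833] 0.013554260425666476
[144, 144, 147, 146, 145, 142, 149, 145, 148, 108, 149, 173, 174, 176, 174, 182, 182, 185, 181, 132, 106, 192, 153, 119, 122, 116, 104, 107, 108, 107, 110, 106, 111, 111, 111, 108, 104, 104, 165, 254, 243, 241, 240, 239, 240, 240, 240, 241, 241, 241, 242, 241, 243, 245, 216, 181, 237, 243, 241, 240, 241, 240, 240, 240, 240]
[146, 146, 146, 146, 147, 148, 147, 146, 120, 146, 179, 173, 173, 178, 181, 180, 187, 190, 148, 111, 158, 170, 114, 126, 126, 107, 104, 105, 109, 111, 110, 112, 110, 106, 110, 109, 100, 134, 255, 243, 240, 240, 239, 241, 240, 241, 240, 242, 241, 241, 241, 241, 244, 248, 135, 224, 248, 241, 241, 241, 240, 240, 240, 240, 239]
```

Emit:
carry_out(plan=[[[-0.0005,0,-0.0015],[0,0.5,0],255],[[-0.0005,0,-0.0015],[0,0.5,0],255],[[0,0,0],[0,0,0],255],[[0,0,0],[0,0,0],255]])

```text
time_s: 10.73
tcp_pos: [0.6497, 0.0473, 0.2512]
eef_rot: [-180.0, 0.0, -96.5]
contact_force: [-1.2, -1.0, 7.0]
gripper_width: 0.0136
```

Emit:
carry_out(plan=[[[0,0,-0.001],[0,0,0],255],[[0,0,-0.001],[0,0,0],255],[[0,0,0],[0,0,0],255],[[0,0,0],[0,0,0],255]])

```text
time_s: 11.07
tcp_pos: [0.6494, 0.0473, 0.2522]
eef_rot: [179.9, 0.0, -96.6]
contact_force: [-0.7, 0.1, -2.8]
gripper_width: 0.0131
```

```bash
python3 - <<'E'
from h import *
wsave('w6.png'); s=r.get_state(); print(s['tcp_pos'],s['eef_rot'],s['contact_force'],s['moment'],s['gripper_width'])
w=cv2.imread('pics/w6.png'); print([int(x) for x in w[70:135,318].mean(1)])
E
```

```text
[0.64940965 0.04729247 0.25224543] [ 1.79930446e+02 -2.54167395e-03 -9.65830610e+01] [-0.71021653  0.02757803 -1.77362865] [-0.07902033  0.18698244 -0.05491774] 0.013390155447876426
[144, 146, 145, 146, 146, 146, 144, 148, 149, 122, 132, 171, 174, 171, 175, 179, 181, 187, 193, 152, 117, 158, 172, 121, 123, 127, 109, 107, 106, 107, 107, 111, 112, 107, 107, 112, 108, 96, 133, 255, 243, 240, 241, 240, 240, 242, 240, 241, 241, 241, 241, 242, 243, 244, 213, 176, 235, 244, 241, 241, 241, 241, 241, 241, 240]
```

Emit:
carry_out(plan=[[[0,0,-0.001],[0,0,0],255],[[0,0,0],[0,0,0],255],[[0,0,0],[0,0,0],255],[[0,0,0],[0,0,0],255]])

```text
time_s: 11.45
tcp_pos: [0.6493, 0.0471, 0.2532]
eef_rot: [179.9, -0.0, -96.6]
contact_force: [-0.1, -1.1, -9.6]
gripper_width: 0.0134
```

The bar has about 1 mm of free play, then -9.6 N holds it down, so the hook is over the tongue. Setting it back on the pads, releasing and retreating.

Emit:
carry_out(plan=[[[0,0,0.001],[0,0,0],255],[[0,0,0.0012],[0,0,0],255],[[0,0,0],[0,0,0],255],[[0,0,0],[0,0,0],255],[[0,0,0],[0,0,0],180],[[0,0,0],[0,0,0],120],[[0,0,0],[0,0,0],60],[[0,0,0],[0,0,0],0],[[0,0,0],[0,0,0],0],[[0,0,0],[0,0,0],0],[[0,0,0],[0,0,0],0],[[0,0,0],[0,0,0],0]])

```text
time_s: 12.45
tcp_pos: [0.6497, 0.0471, 0.2518]
eef_rot: [-180.0, 0.0, -96.6]
contact_force: [0.3, -0.2, -0.6]
gripper_width: 0.0613
```

Emit:
carry_out(plan=[[[0,0,-0.01],[0,0,0],0],[[0,0,-0.02],[0,0,0],0],[[0,0,-0.03],[0,0,0],0],[[0,0,-0.03],[0,0,0],0],[[0,0,-0.03],[0,0,0],0],[[0.03,0,0],[0,0,0],0],[[0.03,0,0],[0,0,0],0],[[0,0,0],[0,0,0],0],[[0,0,0],[0,0,0],0]])

```text
time_s: 13.2
tcp_pos: [0.6425, -0.0139, 0.373]
eef_rot: [-179.9, 0.0, -96.7]
contact_force: [0.0, 1.0, -0.1]
gripper_width: 0.0878
```

```bash
python3 - <<'E'
from h import *
wsave('w7.png'); s=r.get_state(); print(s['tcp_pos'],s['eef_rot'],s['contact_force'],s['gripper_width'])
a=save('scene','sc7.png')
a=cv2.resize(a[165:225,235:340],None,fx=5,fy=5,interpolation=cv2.INTER_CUBIC)
w=cv2.imread('pics/w7.png')[60:260,200:440]; w=cv2.resize(w,None,fx=1.45,fy=1.45)
cv2.imwrite('pics/v7.png',np.vstack([a,np.pad(w,((0,0),(0,525-w.shape[1]),(0,0)))])[:600])
E
```

```text
[ 0.64265996 -0.01310719  0.37264935] [-1.79953360e+02  1.48387881e-02 -9.66489453e+01] [ 0.8357176   0.19127552 -0.09398345] 0.08756220833018762
```

View pics/v7.png

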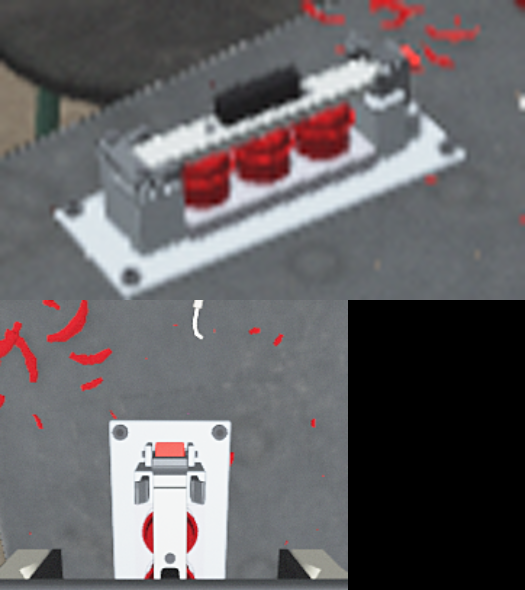

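The bar lies level under both the keeper and the hook, the caps are standing and the gripper is clear. One enlarged crop will confirm where the hook sits.

```bash
python3 - <<'E'
import cv2
w=cv2.imread('pics/w7.png')[135:255,265:370]; cv2.imwrite('pics/w7c.png',cv2.resize(w,None,fx=5,fy=5,interpolation=cv2.INTER_CUBIC))
E
```

```text
(no output)
```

View pics/w7c.png

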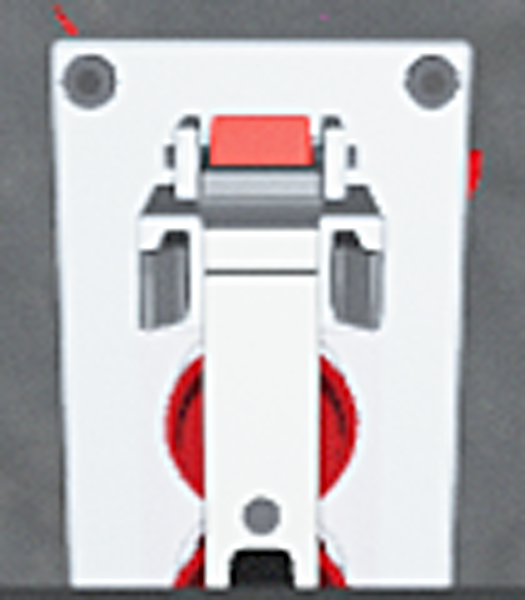

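```bash
python3 - <<'E'
from k import *
f=lambda x,y:((x+.5)/5-.5+265,(y+.5)/5-.5+135)
hook('w7.npz',[('hooktip',f(262,229),.0645),('step',f(262,271),.0695),('crest in',f(262,196),.0765),('crest out',f(262,168),.0765),('plate end',f(262,42),.01),('screws',f(261,80),.01),('cheek in',f(150,328),.0815),('cheek out',f(150,247),.0815),('rib end',f(262,550),.0915)])
E
```

```text
hooktip nest x 0.0005 y -0.0963
step nest x 0.0005 y -0.0886
crest in nest x 0.0005 y -0.1050
crest out nest x 0.0005 y -0.1104
plate end nest x 0.0006 y -0.1312
screws nest x 0.0009 y -0.1223
cheek in nest x 0.0224 y -0.0797
cheek out nest x 0.0221 y -0.0958
rib end nest x 0.0004 y -0.0371
```

Correcting by the cheeks, which read -79.7/-95.8 against a nominal -78/-94 (a bias of -1.7 mm), puts three things in place:
- **Hook tip:** about -94.6, which is at rest.
- **Crest edge:** about -108.7, nominal -109.
- **Bar step:** about -87, so the bar is in at the end stop.

Handing in.

```bash
python3 -c "
from plant import r
print(r.close_job())"
```

```text
the job is handed in; nothing more can be done
None
```

The retaining bar is in place over the three caps, held under the keeper at one end and by the spring latch at the other. I handed the job in at about 13 s of the 48 s allowed.

**What I did:** I picked the 198 mm aluminium bar over the grey one of about 160 mm and the yellow look-alike, and gripped it by its rib. I tilted it about 6° and slid it under the keeper until it met the end stop (about 3 N). Then I swung the latch end down and pressed to about 25 N, let go and backed off.

**Last checks:**
- **Latch:** Lifting the bar gently gave about 1 mm of play, then about 8 N of resistance, so the hook is holding it. In the final close-up the hook tip is at about y -95 mm, which is its rest position.
- **Bar:** It lies level on both pads, at the end stop.
- **Caps and gripper:** The caps are standing in their pockets, and the gripper is open and clear of everything.
- **Other tools:** I moved nothing else, but I did not take a final picture of the whole bench to confirm it.

**One disagreement:** The raw wrist-camera readings put the hook tip at y -97.7 mm while I was pressing and -96.3 mm after release. The latch cheeks read 1.7 mm off in the same direction in the final picture, so I treated that much as calibration error and corrected for it. The lift test, which does not depend on the camera, agrees that the bar is latched.

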